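# Set a sample board out over its drip pan for edge coating

## Task

To get the wooden sample board on the panel stand ready for coating, hook the drip pan by its cross-bar over the two rails at their open outer end, slide it in under the keeper strips until the bar is level with the tape rings on the rails, and let go of it. Then slide the board outward along the bed, in line with it, until the outer edge of the board's tape band is flush with the bed's outer edge. More than half of it then overhangs, so never let it tip and finish still holding it flat on the bed; leave the other things on the bench alone.

Things in the scene. Friction and masses are not known exactly. Their poses are not given: they have to be found in the camera images.
- panel_stand: Fixed stand of steel and aluminium, 310 x 140 mm. Origin on the worktop under the middle of the bed's outer edge; x points outward along bed and rails, roughly to the robot; y across; z up. Bed: aluminium profile 40 mm wide from x = -140 to 0 mm, flat top 105 mm up, nothing beside it down to 82 mm. Base plate 8 mm high
- bed_edge (a point): middle of the bed's outer top edge, 105 mm above the worktop (stand x = 0, y = 0); axes as the stand
- rail_open (a point): middle of the rails' open outer length (stand x = 138 mm), midway between the rails, at the height of their tops, 75 mm above the worktop; axes as the stand. Rails: two dark round 10 mm bars along x from the bed to x = 160 mm, axes at y = +-42 mm (74 mm free between them). From x = 121 to 160 mm nothing lies above them
- keeper_end (a point): point midway between the outer ends of the flat keeper strips (stand x = 108 mm), 93 mm up: their underside, 18 mm above the rail tops. The strips are 3 mm thick, run from x = 8 mm to here over the outer sides of the rails (|y| 49 to 68 mm), and turn up to 101 mm high at x = 121 mm. Their pillars stand at |y| 60 to 68 mm
- rail_mark (a point): point midway between the two tape rings on the rails, at the height of the rail tops (75 mm up), 84 to 96 mm outward of the bed edge; axes as the stand. The rings are light paper tape wound round the rails, 12 mm wide, centred on this point
- drip_pan: loose steel drip pan, about 0.18 kg, standing on the worktop at the start: open pan 90 (x) x 60 (y) x 18 mm deep under a square cross-bar 12 x 12 mm, 116 mm long along y, 45 to 57 mm above the pan's underside, free to grasp in the middle (|y| under 27 mm). Origin under the pan's centre, z up. The same when turned half round
- pan_bar (a point): middle of the cross-bar's underside, 45 mm above the pan's underside; axes as the pan. At the bar's ends 4 mm thick lips (|y| 52 to 56 mm) turn down 14 mm; on the rails the bar rests on their tops, lips outside the rails with 5 mm free each side, the pan between the rails. The bar is to end at rail_mark
- board: loose wooden board 200 (x) x 56 (y) x 16 mm thick, about 0.17 kg, lying on the bed nearly in line with it. Origin at the middle of its underside, +x to the outer end, z up. The outer end starts 0 to 20 mm beyond the bed's outer edge, the tail beyond its inner end. With the tape at the bed edge its centre is 22 mm outside the bed: let go, it tips
- tape_edge (a point): middle of the outer edge of the board's tape band, at the underside (board x = -22 mm); to be brought to bed_edge. The light paper band goes round the board from there to x = -41 mm; axes as the board
- board_tail (a point): middle of the board's tail end, at the underside (board x = -100 mm); axes as the board. The last 59 mm, between here and the tape, stay on the bed
- tape_roll: bystander: roll of masking tape lying flat, 94 mm across, 24 mm high; origin under its centre
- timer: bystander: white timer lying flat, 70 x 64 x 20 mm; origin under its centre
- brush_50: bystander: flat paint brush lying along the front edge, 228 x 50 x 13 mm (x along the brush); origin under its centre
- yellow_cup: bystander: yellow cup, 95 mm across, 102 mm high, right of the stand; origin under its centre
- jar_red: bystander: small red jar with a white lid, 52 mm across, 62 mm high, far left; origin under its centre

How it is judged:
By the outcome, as a careful person would: the job done as asked, in the order asked, and still so for the second after the job is handed in, while the arm keeps its last pose, push and grip.
It also fails if it takes over 51 s, if anything falls off the work surface, if the arm or the gripper's body presses on something with over 40 N, if the wrist force passes 120 N, or if a joint passes its speed limit or range.

## Robot

A 6-joint arm with a two-finger parallel gripper is mounted at the origin on a cart in front of the work surface, level with it; the furniture and walls round the work are solid. World frame = base frame: x ahead of the robot, y to its left, z up, the work surface at z = 0. Lengths are in m, angles in rad, forces in N, time in s.
With the tool pointing down it reaches from about 0.375 to 0.9 m from the base axis. Payload 3.1 kg.
Tool frame: the origin (TCP) lies midway between the tips of the shut fingers; the grasp point (between the pads) lies ctrl.tcp_to_grasp behind it (ctrl.tcp_to_grasp is the distance from the TCP to the grasp point, in m); z points along the fingers, y is the line along which they close (so a half turn about z gives the same grasp; the last joint's range is limited). The gripper opens to 85 mm and grips with 20 to 120 N. Pads are 22 mm wide; open, the fingers measure 114 mm over their backs; the gripper's body (76 mm by 85 mm) begins 54 mm behind the grasp point. The pads swing forward as they close: fully open they stand 13 mm farther back than shut.
Start: joints at [-1.51, 0.527, 1.433, -0, 1.181, -0.178], TCP at [0.148, -0.607, 0.231] pointing down, gripper open.
Joint ranges: [-3.08, 3.08], [-0.75, 2.2], [0.22, 2.44], [-1.43, 4.57], [0, 2.65], [-2.85, 2.85]. Speed limits (rad/s): [2.79, 2.79, 3.14, 3.14, 3.14, 3.14].

## Interface

Orientations are given as a 3x3 rotation matrix whose columns are the frame's x, y, z axes.
In Python, from rig import ctrl, capture, calibration, workorder gives the robot as it stands.
- The arm moves only by the shell command python3 -m pendant 'ROWS' [FORCE]. ROWS is a JSON object of lists of equal length, an entry for each row: "fingers": the closure, from 0 (fully open) to 1 (shut); "dp": the shift along the world's x, y, z in mm, a list of three; "dr": the turn, a rotation vector about the world's x, y, z in rad, a list of three. A call has 1 to 12 rows; each row is the pose to reach, as a shift and turn from the pose commanded when the call began; what a row does not reach only later rows make up. A row lasts 1/8 s, in which the tool goes at most 62.5 mm and 10.7 degrees, less where a joint would pass 70% of its speed; a pose out of reach is approached as far as the arm can. A call with a gripper value outside its range is refused whole. The fingers move at their own pace and stop on an object; FORCE is the grip in N (left out, the last holds). Time passes only in rows, so rows that repeat a pose let the fingers close. It gives the time, the measured TCP pose, the force, the opening and the grip force at its end, in the units of the state.
- ctrl.get_obs(): the state, without advancing time (a new reading comes with each control period).
- capture(name): name is "scene" or "top" or "wrist"; returns the picture (400x640x3 uint8, blue, green, red); there is no depth.
- calibration(name): a dict with "vfov" (degrees; the focal length in pixels is half the picture's height over the tangent of half this angle, whatever the lens; pixels are square), "cx", "cy" (the principal point, pixels), "camera_from_world" (4x4, takes a point from world to camera coordinates); the wrist camera has in their place "T_tool_cam" (4x4, takes a point from camera to tool coordinates, whose origin is the TCP and whose axes are the flange's). Camera axes: x right, y down, z forward; pixel columns grow to the right and rows downward; lengths in m; the calibration is good to about 2 mm. A picture is of the moment at which its call begins: read the wrist's pose just before it. calibration takes no time and is no camera call.
- workorder.hand_in(): hands the job in; it is judged then, once.
The state is a dict: "t": time; "q": joint angles; "joint_velocities": joint speeds; "joint_efforts": joint torques, N m; "tool_pos": TCP position; "ee_rot": TCP orientation; "wrist_force": force on the tool from outside, world axes, zero at the start; "moment": the same for the moment, N m; "finger_gap": finger opening in m; "gripper_force": force on a finger pad.
Only numpy, scipy, OpenCV 4.12 (cv2) and the standard library are available. Lean on these libraries where they do the work, as an engineer would, in place of code of your own. Each camera call takes 0.05 s, during which the arm holds its last target. There are 200 camera calls.

## Working session

There is one attempt and no reset: what is moved stays moved. The work goes in short steps, Python scripts to look and compute and a shell command to move; the robot and the scene stay as the last step left them, time stands still between calls to the robot, and variables do not carry over. Pictures are saved under pics/ and viewed, at most 10 in all, crops included, and the job is handed in when it is done.

```bash
mkdir -p pics; ls; python3 - <<'E'
from rig import ctrl,capture,calibration
import cv2
for n in("scene","top"):
    cv2.imwrite(f"pics/{n}0.png",capture(n)); print(n,calibration(n))
print(calibration("wrist"),ctrl.tcp_to_grasp); o=ctrl.get_obs(); print(o)
E
```

```text
pics
scene {'vfov': 44.545920732290725, 'cx': 317.2470923510264, 'cy': 201.9932218438448, 'camera_from_world': array([[-0.48539632, -0.87417511,  0.0144324 ,  0.23409812],
       [-0.56373526,  0.30031786, -0.76942299,  0.38684563],
       [ 0.66827611, -0.38161114, -0.63857652,  1.33456698],
       [ 0.        ,  0.        ,  0.        ,  1.        ]])}
top {'vfov': 56.45773596644589, 'cx': 316.50452075911744, 'cy': 194.37448764012618, 'camera_from_world': array([[ 0.02596653, -0.99964174, -0.00649135, -0.06316166],
       [-0.98882874, -0.02473115, -0.14699014,  0.53946874],
       [ 0.14677694,  0.01023566, -0.98911666,  1.37097686],
       [ 0.        ,  0.        ,  0.        ,  1.        ]])}
{'vfov': 71.10951673280223, 'cx': 316.5747302611897, 'cy': 199.80179322189804, 'T_tool_cam': array([[ 5.29281110e-05, -9.64008014e-01, -2.65873178e-01,
         6.75529897e-02],
       [ 9.99999917e-01, -5.64839268e-05,  4.03873251e-04,
        -1.03796709e-03],
       [-4.04354612e-04, -2.65873177e-01,  9.64007931e-01,
        -1.43115640e-01],
       [ 0.00000000e+00,  0.00000000e+00,  0
[... 186 characters left out ...]
oint_velocities': array([ 1.75880154e-03,  1.68775980e-05, -1.40248041e-03, -1.59188073e-03,
        1.80642051e-03,  1.54052264e-04]), 'joint_efforts': array([ 4.99304986e-05, -4.43305564e+01, -1.78587180e+01, -1.61233438e-04,
        3.90405432e-03,  5.58489234e-06]), 'tool_pos': array([ 0.14842053, -0.60645183,  0.23043868]), 'ee_rot': array([[ 9.71390727e-01,  2.37486930e-01, -1.19591837e-04],
       [ 2.37486704e-01, -9.71388812e-01,  1.95985843e-03],
       [ 3.49270590e-04, -1.93218978e-03, -9.99998072e-01]]), 'wrist_force': array([-0.76850345, -0.16282334, -0.1776609 ]), 'moment': array([ 0.03714956,  0.01141676, -0.00511121]), 'gripper_force': 0.0, 'finger_gap': 0.08527243806272572}
```

View pics/scene0.png

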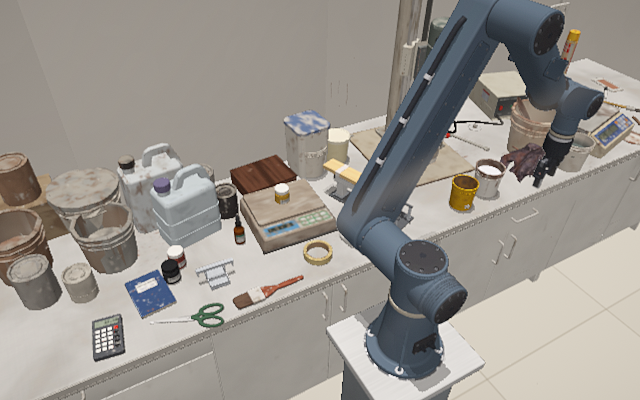

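View pics/top0.png

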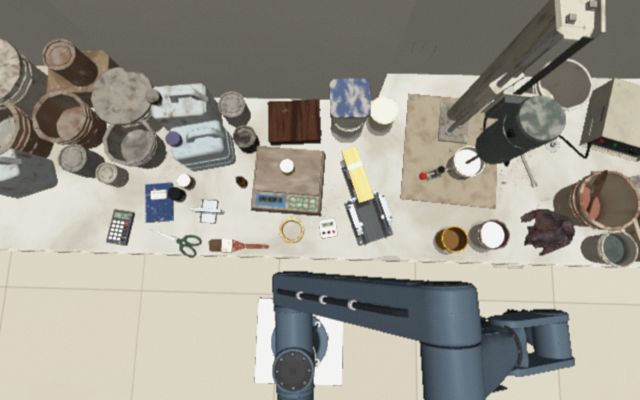

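The top view shows the stand around (365,205), the yellow board around (357,175) and the pan around (209,210). I'll enlarge both.

```bash
python3 - <<'E'
import cv2,numpy as np
t=cv2.imread("pics/top0.png")
a=cv2.resize(t[140:250,330:405],None,fx=5.3,fy=5.3,interpolation=cv2.INTER_CUBIC)
b=cv2.resize(t[185:235,180:240],None,fx=6,fy=6,interpolation=cv2.INTER_CUBIC)
c=np.zeros((590,800,3),np.uint8); c[:a.shape[0],:a.shape[1]]=a; c[:b.shape[0],410:410+b.shape[1]]=b
cv2.imwrite("pics/crop.png",c)
E
```

```text
(no output)
```

View pics/crop.png

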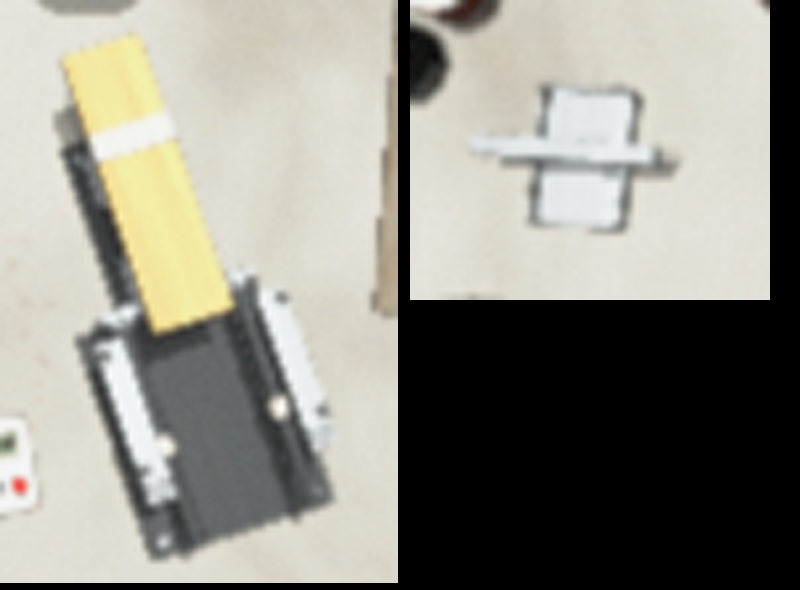

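The crop shows the rings at (165,444) and (279,406), the board's outer corners at (157,333) and (232,303), and the pan bar from (470,142) to (675,163).

```bash
cat > h.py <<'E'
import numpy as np,cv2
from rig import ctrl,capture,calibration
def cam(n,o=None):
    c=calibration(n); f=200/np.tan(np.radians(c["vfov"])/2)
    K=np.array([[f,0,c["cx"]],[0,f,c["cy"]],[0,0,1]])
    if n=="wrist":
        o=o or ctrl.get_obs(); T=np.eye(4); T[:3,:3]=o["ee_rot"]; T[:3,3]=o["tool_pos"]
        M=np.linalg.inv(T@c["T_tool_cam"])
    else: M=c["camera_from_world"]
    return K,M
def back(KM,uv,z):
    K,M=KM; R=M[:3,:3]; C=-R.T@M[:3,3]
    d=R.T@np.linalg.solve(K,[*uv,1]); return C+d*(z-C[2])/d[2]
def proj(KM,P):
    K,M=KM; p=K@(M[:3,:3]@np.asarray(P,float)+M[:3,3]); return p[:2]/p[2]
E
python3 - <<'E'
from h import *
T=cam("top"); np.set_printoptions(precision=4,suppress=True)
a=lambda u,v,z:back(T,(330+u/5.3-.4,140+v/5.3-.4),z)
b=lambda u,v,z:back(T,(180+(u-410)/6-.4,185+v/6-.4),z)
L,R=a(165,444,.075),a(279,406,.075); m=(L+R)/2; d=R-L
print("rings",L,R,m,"dist",np.linalg.norm(d),"x-axis yaw",np.degrees(np.arctan2(d[1],d[0]))-90)
c=[a(157,333,.121),a(232,303,.121),a(136,35,.121),a(64,60,.121)]
print("board",c,np.mean(c,0)); ax=(c[0]+c[1]-c[2]-c[3])/2; print(np.linalg.norm(ax),np.degrees(np.arctan2(ax[1],ax[0])))
p,q=b(473,142,.057),b(672,161,.057); print("pan",p,q,(p+q)/2,np.linalg.norm(p-q),np.degrees(np.arctan2((q-p)[1],(q-p)[0])))
k=[b(547,90,.018),b(638,95,.018),b(622,230,.018),b(532,222,.018)]
print(k,np.mean(k,0)); 
E
```

```text
rings [ 0.4328 -0.2137  0.075 ] [ 0.461 -0.292  0.075] [ 0.4469 -0.2529  0.075 ] dist 0.0832196098779169 x-axis yaw -160.1970317106278
board [array([ 0.5037, -0.2027,  0.121 ]), array([ 0.5253, -0.2528,  0.121 ]), array([ 0.7092, -0.1864,  0.121 ]), array([ 0.6904, -0.1374,  0.121 ])] [ 0.6072 -0.1948  0.121 ]
0.19666372928410683 -160.44103651710702
pan [0.4742 0.42   0.057 ] [0.4655 0.2955 0.057 ] [0.4699 0.3578 0.057 ] 0.1248267174372432 -93.99798105775568
[array([0.5128, 0.3888, 0.018 ]), array([0.5111, 0.3302, 0.018 ]), array([0.4245, 0.3347, 0.018 ]), array([0.4281, 0.3923, 0.018 ])] [0.4691 0.3615 0.018 ]
```

```bash
python3 -m pendant '{"fingers":[0,0,0,0,0,0,0,0,0,0,0,0],"dp":[[292,366,40],[292,366,40],[292,366,40],[292,366,40],[292,366,40],[292,366,40],[292,366,40],[292,366,40],[302,606,40],[302,606,40],[302,606,40],[302,606,40]],"dr":[[0,0,0],[0,0,0.1],[0,0,0.2],[0,0,0.3],[0,0,0.4],[0,0,0.5],[0,0,0.6],[0,0,0.7],[0,0,0.8],[0,0,0.9],[0,0,1.0],[0,0,1.1]]}' 60; python3 -c "
from h import *
o=ctrl.get_obs();print(o['t'],o['tool_pos'],o['ee_rot'],o['wrist_force'])"
```

```text
t: 1.6
tool_pos: [0.4498, 0.0012, 0.2711]
ee_rot: [[0.225, 0.974, -0.001], [0.974, -0.225, 0.0], [0.0, -0.001, -1.0]]
wrist_force: [0.7, -0.0, 0.5]
finger_gap: 0.0853
gripper_force: 0.0
1.6 [0.44983686 0.00117192 0.27110816] [[ 2.25281020e-01  9.74293665e-01 -5.62407562e-04]
 [ 9.74293796e-01 -2.25280831e-01  3.81606621e-04]
 [ 2.45097271e-04 -6.33918927e-04 -9.99999769e-01]] [ 0.6996837  -0.04991758  0.53921514]
```

Now above the pan; view with the wrist camera, and take a top image too, now that the arm is away from the stand.

```bash
python3 -m pendant '{"fingers":[0,0,0,0,0,0,0,0],"dp":[[19,358,-60],[19,358,-60],[19,358,-60],[19,358,-60],[19,358,-60],[19,358,-60],[19,358,-60],[19,358,-60]],"dr":[[0,0,0.17],[0,0,0.17],[0,0,0.17],[0,0,0.17],[0,0,0.17],[0,0,0.17],[0,0,0.17],[0,0,0.17]]}'; python3 - <<'E'
from h import *
import pickle
o=ctrl.get_obs(); im=capture("wrist"); cv2.imwrite("pics/w1.png",im); pickle.dump(o,open("w1.pkl","wb"))
E
```

```text
t: 2.6
tool_pos: [0.4688, 0.3564, 0.2108]
ee_rot: [[0.06, 0.998, -0.001], [0.998, -0.06, -0.001], [-0.001, -0.001, -1.0]]
wrist_force: [0.6, -0.1, -0.0]
finger_gap: 0.0852
gripper_force: 0.0
```

View pics/w1.png

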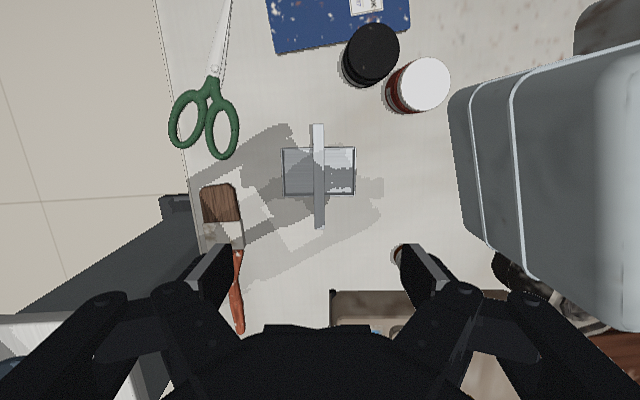

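The wrist view shows the bar running from (318,124) to (319,228) and the pan spanning (282..355,147..195). The canister is at right (left edge about 450) and the red jar at (418,85).

```bash
python3 - <<'E'
from h import *
import pickle
np.set_printoptions(precision=4,suppress=True)
o=pickle.load(open("w1.pkl","rb")); W=cam("wrist",o)
p,q=back(W,(318,124),.057),back(W,(319,228),.057); print(p,q,(p+q)/2,np.linalg.norm(p-q),np.degrees(np.arctan2(*(q-p)[1::-1])))
k=[back(W,x,.018) for x in((282,147),(354,147),(355,193),(282,195))]; print(k,np.mean(k,0))
print("tcp proj",proj(W,[*o["tool_pos"][:2],.057]))
for u in((450,100),(480,235)): print(back(W,u,.12),back(W,u,.0))
E
```

```text
[0.4741 0.4228 0.057 ] [0.4685 0.3093 0.057 ] [0.4713 0.3661 0.057 ] 0.1136705114818304 -92.80272922076556
[array([0.4301, 0.3989, 0.018 ]), array([0.5151, 0.3938, 0.018 ]), array([0.515 , 0.3376, 0.018 ]), array([0.4246, 0.3405, 0.018 ])] [0.4712 0.3677 0.018 ]
tcp proj [316.7771 187.5164]
[0.5788 0.4352 0.12  ] [0.633  0.4406 0.    ]
[0.6133 0.3185 0.12  ] [0.6853 0.264  0.    ]
```

```bash
python3 -m pendant '{"fingers":[0,0,0,0,0,0,0,1,1,1,1,1],"dp":[[2.5,9.5,-60],[2.5,9.5,-110],[2.5,9.5,-150],[2.5,9.5,-170],[2.5,9.5,-179],[2.5,9.5,-179],[2.5,9.5,-179],[2.5,9.5,-179],[2.5,9.5,-179],[2.5,9.5,-179],[2.5,9.5,-179],[2.5,9.5,-179]],"dr":[[0,0,0.01],[0,0,0.01],[0,0,0.01],[0,0,0.01],[0,0,0.01],[0,0,0.01],[0,0,0.01],[0,0,0.01],[0,0,0.01],[0,0,0.01],[0,0,0.01],[0,0,0.01]]}' 60
```

```text
t: 4.15
tool_pos: [0.472, 0.3666, 0.0324]
ee_rot: [[0.051, 0.999, 0.0], [0.999, -0.051, 0.0], [0.0, 0.0, -1.0]]
wrist_force: [-0.5, 1.0, 0.6]
finger_gap: 0.0105
gripper_force: 58.8
```

```bash
python3 -m pendant '{"fingers":[1,1,1,1,1,1,1,1,1,1,1,1],"dp":[[0,0,20],[0,0,70],[0,0,130],[0,0,190],[0,-30,215],[0,-80,215],[0,-135,215],[0,-190,215],[0,-245,215],[0,-300,215],[0,-355,215],[0,-410,215]],"dr":[[0,0,0],[0,0,0],[0,0,0],[0,0,0],[0,0,0.05],[0,0,0.1],[0,0,0.15],[0,0,0.2],[0,0,0.25],[0,0,0.3],[0,0,0.35],[0,0,0.394]]}'; python3 -m pendant '{"fingers":[1,1,1,1,1,1,1,1],"dp":[[0,-50,0],[0,-100,0],[0,-150,0],[0,-200,0],[0,-250,0],[0,-285,0],[5,-297,0],[5,-297,0]],"dr":[[0,0,0],[0,0,0],[0,0,0],[0,0,0],[0,0,0],[0,0,0],[0,0,0],[0,0,0]]}';  python3 - <<'E'
from h import *
import pickle
o=ctrl.get_obs(); im=capture("wrist"); cv2.imwrite("pics/w2.png",cv2.resize(im,(800,500))); pickle.dump(o,open("w2.pkl","wb"))
E
```

```text
t: 5.65
tool_pos: [0.4712, -0.0451, 0.2469]
ee_rot: [[-0.338, 0.941, -0.001], [0.941, 0.338, 0.0], [0.001, -0.001, -1.0]]
wrist_force: [0.7, 0.7, -2.5]
finger_gap: 0.011
gripper_force: 58.8
t: 6.65
tool_pos: [0.4769, -0.3403, 0.2466]
ee_rot: [[-0.336, 0.942, -0.001], [0.942, 0.336, 0.002], [0.002, -0.0, -1.0]]
wrist_force: [-0.9, 0.2, -2.0]
finger_gap: 0.0107
gripper_force: 58.8
```

View pics/w2.png

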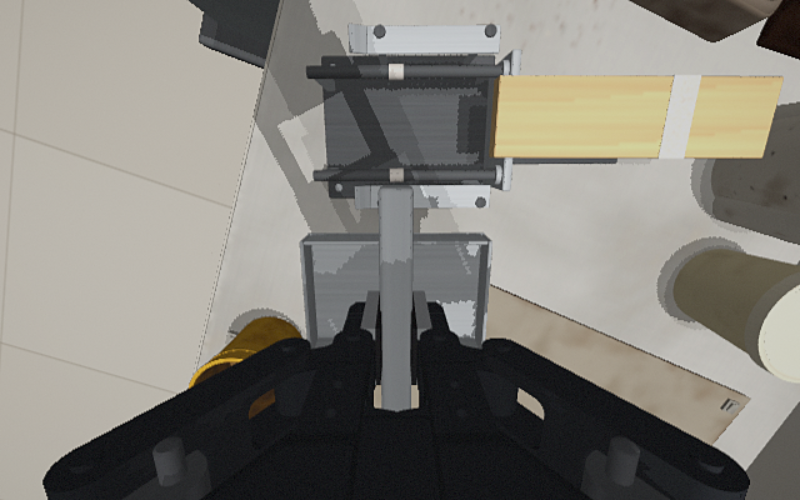

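The wrist view (800x500) shows the rings at (396,71) and (397,175), the board's outer end at (496,76..157), the tape's outer edge from (673,76) to (660,158), and the held bar's far end at (397,187). The bar is nicely parallel across the rails.

```bash
python3 - <<'E'
from h import *
import pickle
np.set_printoptions(precision=4,suppress=True)
o=pickle.load(open("w2.pkl","rb")); W=cam("wrist",o)
g=lambda u,v,z:back(W,(u/1.25,v/1.25),z)
L,R=g(396,71,.073),g(397,175,.073); m=(L+R)/2; d=R-L; print("rings",m,np.linalg.norm(d),np.degrees(np.arctan2(d[1],d[0]))+90)
e,f=g(308,71,.070),g(315,176,.070); print("rail ends",e,f,np.linalg.norm(e-f))
for a,b in((L,e),(R,f)): x=b-a; print("rail yaw",np.degrees(np.arctan2(x[1],x[0])),np.linalg.norm(x[:2]))
A=g(496,76,.121),g(496,157,.121);B=g(783,77,.121),g(765,158,.121);C=g(673,76,.121),g(660,158,.121)
ax=(A[0]+A[1]-B[0]-B[1])/2; yaw=np.arctan2(ax[1],ax[0]); print("board len",np.linalg.norm(ax),np.degrees(yaw),np.linalg.norm(A[0]-A[1]),sum(A)/2,sum(B)/2,sum(C)/2)
t=np.radians(-160.2); X=np.array([np.cos(t),np.sin(t)]);Y=np.array([-X[1],X[0]])
bed=m[:2]-.09*X
for n,P in(("end",A),("tail",B),("tape",C)): v=sum(P)[:2]/2-bed; print(n,v@X*1e3,v@Y*1e3)
be=g(397,187,.271); r=be-o["tool_pos"]; print("bar end rel tcp in tool",o["ee_rot"].T@r)
print("rail_open",m[:2]+.048*X,"mark",m[:2],"keeper",m[:2]+.018*X)
for z in(.271,.30): print(proj(W,[*o["tool_pos"][:2],z])*1.25)
c=g(270,350,.1);print("cup",c)
E
```

```text
rings [ 0.447  -0.2535  0.073 ] 0.08392693122745871 20.2367390877164
rail ends [ 0.3634 -0.2381  0.07  ] [ 0.3927 -0.3185  0.07  ] 0.08560845724850213
rail yaw -160.87657632446738 0.07319584478967109
rail yaw -159.56157297160652 0.07350394543023961
board len 0.2006189981174901 -160.578373174231 0.055068335982562104 [ 0.5142 -0.2281  0.121 ] [ 0.7034 -0.1614  0.121 ] [ 0.6302 -0.1872  0.121 ]
end 18.242725303949662 -1.1000927315890368
tail -182.37189823825392 0.22475695249590383
tape -104.75003759974459 -0.34505653102299855
bar end rel tcp in tool [ 0.0573  0.0009 -0.0243]
rail_open [ 0.4019 -0.2697] mark [ 0.447  -0.2535] keeper [ 0.4301 -0.2596]
[394.5413 339.7556]
[394.1686 389.4542]
cup [ 0.4032 -0.4817  0.1   ]
```

```bash
python3 -m pendant '{"fingers":[1,1,1,1,1,1,1,1,1,1,1,1],"dp":[[-40,38,0],[-75,70.6,0],[-75,70.6,0],[-75,70.6,0],[-75,70.6,-40],[-75,70.6,-80],[-75,70.6,-120],[-75,70.6,-150],[-75,70.6,-165],[-75,70.6,-176],[-75,70.6,-181],[-75,70.6,-181]],"dr":[[0,0,0.003],[0,0,0.003],[0,0,0.003],[0,0,0.003],[0,0,0.003],[0,0,0.003],[0,0,0.003],[0,0,0.003],[0,0,0.003],[0,0,0.003],[0,0,0.003],[0,0,0.003]]}'; python3 - <<'E'
from h import *
import pickle
o=ctrl.get_obs(); im=capture("wrist"); cv2.imwrite("pics/w3.png",cv2.resize(im,(800,500))); pickle.dump(o,open("w3.pkl","wb"))
E
```

```text
t: 8.2
tool_pos: [0.4024, -0.2703, 0.0664]
ee_rot: [[-0.339, 0.941, 0.0], [0.941, 0.339, -0.0], [-0.001, 0.0, -1.0]]
wrist_force: [0.4, -0.0, -1.4]
finger_gap: 0.0107
gripper_force: 58.9
```

View pics/w3.png

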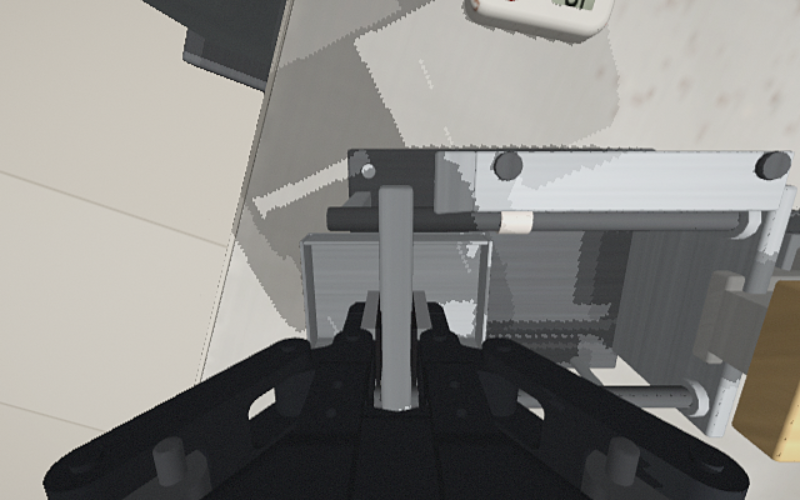

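The wrist view shows the bar lying across the near-left rail, with the pan between the rails. The bar end is at (397,187) and the ring at (516,222).

```bash
python3 - <<'E'
from h import *
import pickle
np.set_printoptions(precision=4,suppress=True)
o=pickle.load(open("w3.pkl","rb")); W=cam("wrist",o)
g=lambda u,v,z:o["ee_rot"].T@(back(W,(u/1.25,v/1.25),z)-o["tool_pos"])*1e3
z=o["tool_pos"][2]
print("bar end",g(397,187,z-.0324+.057)); print("ring",g(516,222,.074)); print("rail edges(outer,inner)",g(516,211,.070),g(516,234,.070)); print("keeper inner edge",g(600,213,.096))
E
```

```text
bar end [ 57.2791   0.8707 -24.6308]
ring [42.1225 47.7217 -7.6394]
rail edges(outer,inner) [45.8353 48.7057 -3.6412] [36.3766 49.5727 -3.6359]
keeper inner edge [ 49.3419  67.2418 -29.639 ]
```

```bash
python3 -m pendant '{"fingers":[1,1,1,1,1,1,1,1,1,1,1,1],"dp":[[0,0,-2],[5.6,2,-2],[12.2,4.4,-2],[18.8,6.8,-2],[25.4,9.2,-2],[32,11.6,-2],[38.6,14,-2],[43,15.5,-2],[44.2,15.9,-2],[44.2,15.9,-2],[44.2,15.9,-3.5],[44.2,15.9,-4]],"dr":[[0,0,0],[0,0,0],[0,0,0],[0,0,0],[0,0,0],[0,0,0],[0,0,0],[0,0,0],[0,0,0],[0,0,0],[0,0,0],[0,0,0]]}'; python3 - <<'E'
from h import *
import pickle
o=ctrl.get_obs(); im=capture("wrist"); cv2.imwrite("pics/w4.png",cv2.resize(im,(800,500))); pickle.dump(o,open("w4.pkl","wb"))
E
```

```text
t: 9.75
tool_pos: [0.4459, -0.2541, 0.0623]
ee_rot: [[-0.339, 0.941, -0.0], [0.941, 0.339, 0.0], [0.0, -0.0, -1.0]]
wrist_force: [0.1, 0.2, 2.4]
finger_gap: 0.0109
gripper_force: 59.4
```

View pics/w4.png

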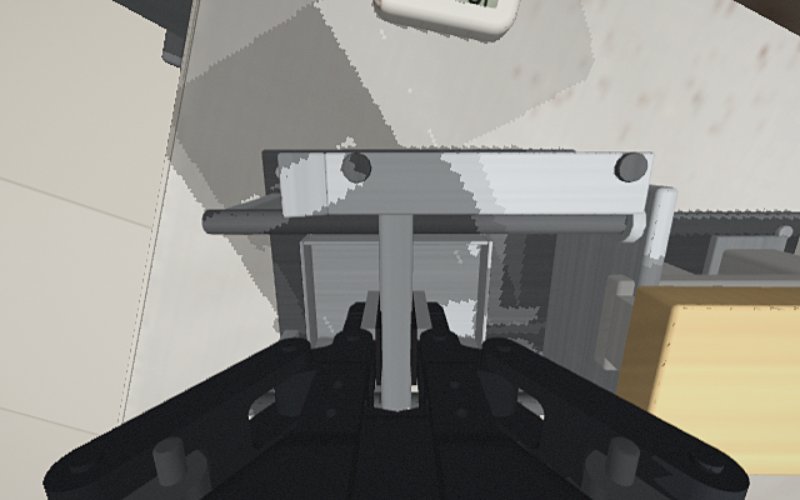

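The bar is under the keepers and hides the ring, and its weight is on the rails. I'll open half way (the board end is near), then rise.

```bash
python3 -m pendant '{"fingers":[0.6,0.6,0.6,0.6,0.6,0.6,0.6,0.6,0.6,0.6,0.6,0.6],"dp":[[0,0,0],[0,0,0],[0,0,0],[0,0,0],[0,0,5],[0,0,15],[0,0,30],[0,0,60],[0,0,100],[0,0,145],[0,0,185],[0,0,185]],"dr":[[0,0,0],[0,0,0],[0,0,0],[0,0,0],[0,0,0],[0,0,0],[0,0,0],[0,0,0],[0,0,0],[0,0,0],[0,0,0],[0,0,0]]}'; python3 - <<'E'
from h import *
import pickle
o=ctrl.get_obs(); im=capture("wrist"); cv2.imwrite("pics/w5.png",cv2.resize(im,(800,500))); pickle.dump(o,open("w5.pkl","wb"))
E
```

```text
t: 11.3
tool_pos: [0.4479, -0.2555, 0.2518]
ee_rot: [[-0.339, 0.941, 0.007], [0.941, 0.339, -0.006], [-0.008, 0.005, -1.0]]
wrist_force: [-0.0, -0.0, -0.4]
finger_gap: 0.0341
gripper_force: 0.0
```

View pics/w5.png

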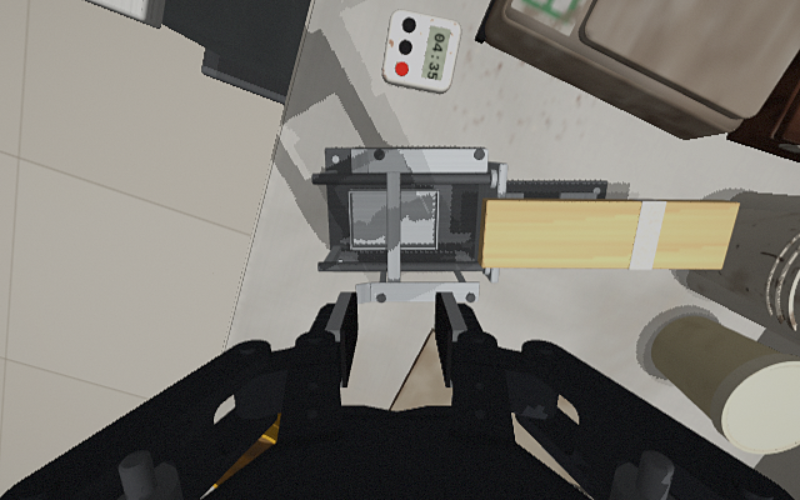

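The wrist view shows the pan hanging with the bar at u≈393 covering the rings, and the board undisturbed. Next I'll check the clearance to the cans near the board's tail, then go above the tail.

```bash
python3 - <<'E'
from h import *
import pickle
np.set_printoptions(precision=4,suppress=True)
T=cam("top")
for n,uv in(("white near rim",(383,128)),("blue front",(350,133)),("blue front right",(369,128)),("white left",(370,112))):
    print(n,back(T,uv,.05)[:2],back(T,uv,.12)[:2],back(T,uv,.2)[:2])
o=pickle.load(open("w5.pkl","rb")); W=cam("wrist",o)
g=lambda u,v,z:back(W,(u/1.25,v/1.25),z)
print("white rim wrist",[g(722,420,z) for z in(.1,.15)],"base",g(640,340,0))
L,R=g(393,172,.087),g(394,280,.087);print("bar",(L+R)/2)
for n,p,q in(("end",(484,201),(482,270)),("tape",(640,201),(630,270)),("tail",(740,202),(725,269))): print(n,(g(*p,.121)+g(*q,.121))/2)
E
```

```text
white near rim [ 0.8044 -0.2991] [ 0.7807 -0.2872] [ 0.7535 -0.2736]
blue front [ 0.7814 -0.1722] [ 0.7588 -0.1667] [ 0.7329 -0.1605]
blue front right [ 0.8032 -0.2452] [ 0.7794 -0.236 ] [ 0.7523 -0.2255]
white left [ 0.8678 -0.2487] [ 0.8408 -0.2394] [ 0.8099 -0.2287]
white rim wrist [array([ 0.8286, -0.3261,  0.1   ]), array([ 0.7599, -0.303 ,  0.15  ])] base [ 0.7962 -0.3026  0.    ]
bar [ 0.4465 -0.2541  0.087 ]
end [ 0.514 -0.229  0.121]
tape [ 0.6294 -0.1875  0.121 ]
tail [ 0.7036 -0.1607  0.121 ]
```

```bash
python3 - <<'E'
from h import *
S=cam("scene")
for p in((.78,-.17,0),(.78,-.17,.1),(.78,-.17,.15),(.78,-.17,.2),(.735,-.16,.237)): print(p,proj(S,p))
E
python3 -m pendant '{"fingers":[0,0,0,0,0,0,0,0,0,0,0,0],"dp":[[0,0,20],[30,12,40],[60,22,40],[90,32,40],[120,44,40],[150,55,40],[180,66,40],[209.5,76,40],[209.5,76,40],[209.5,76,40],[209.5,76,40],[209.5,76,40]],"dr":[[0,0,-0.17],[0,0,-0.34],[0,0,-0.51],[0,0,-0.68],[0,0,-0.85],[0,0,-1.02],[0,0,-1.19],[0,0,-1.36],[0,0,-1.53],[0,0,-1.578],[0,0,-1.578],[0,0,-1.578]]}'
python3 - <<'E'
from h import *
import pickle
o=ctrl.get_obs(); im=capture("wrist"); s=capture("scene"); pickle.dump(o,open("w6.pkl","wb"))
c=np.zeros((600,800,3),np.uint8); c[:400,:640]=im; c[400:600,:400]=cv2.resize(s[90:240,240:540],(400,200)); cv2.imwrite("pics/w6.png",c)
E
```

```text
(0.78, -0.17, 0) [318.2891367  175.57271701]
(0.78, -0.17, 0.1) [318.70451278 154.43001308]
(0.78, -0.17, 0.15) [318.92310202 143.30378843]
(0.78, -0.17, 0.2) [319.1494764  131.78129934]
(0.735, -0.16, 0.237) [323.04901831 129.42697168]
t: 12.85
tool_pos: [0.6551, -0.1779, 0.2864]
ee_rot: [[0.943, 0.333, -0.002], [0.333, -0.943, 0.001], [-0.001, -0.001, -1.0]]
wrist_force: [-0.9, 0.2, -0.0]
finger_gap: 0.0852
gripper_force: 0.0
```

View pics/w6.png

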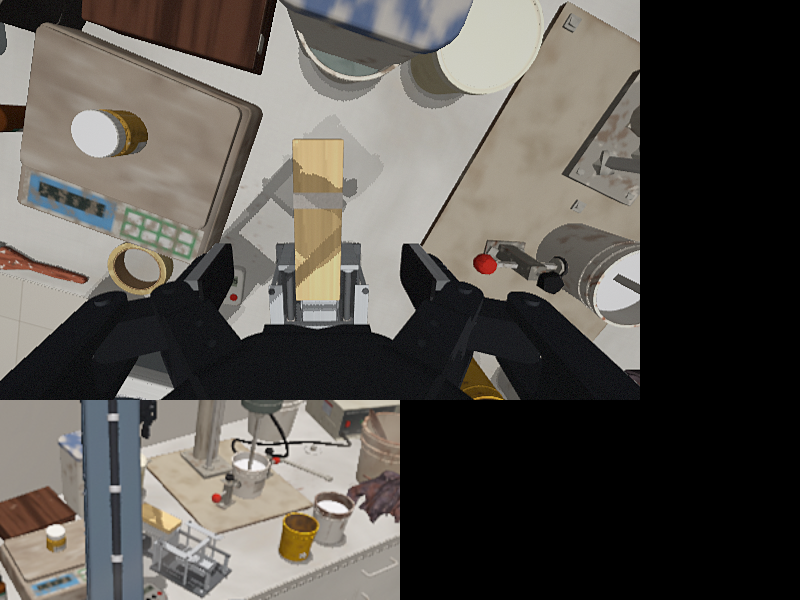

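The wrist view shows the board tail at (293–343,140) and the tape between v≈193 and 208. The sides are parallel to the image columns, and the tin at top is clear.

```bash
python3 - <<'E'
from h import *
import pickle
np.set_printoptions(precision=4,suppress=True)
o=pickle.load(open("w6.pkl","rb")); W=cam("wrist",o)
g=lambda u,v,z:back(W,(u,v),z)
rel=lambda P:o["ee_rot"].T@(P-o["tool_pos"])*1e3
for n,a,b in(("tail",(292.5,140),(343,140)),("tape out",(294.5,208),(343.5,208)),("tape in",(293.5,193),(343,193))):
    A,B=g(*a,.121),g(*b,.121); print(n,(A+B)/2,np.linalg.norm(A-B),rel((A+B)/2))
E
```

```text
tail [ 0.7017 -0.1617  0.121 ] 0.054537188944700825 [ 49.5545   0.3865 165.3705]
tape out [ 0.6298 -0.1887  0.121 ] 0.05651141430261421 [-27.276    1.9183 165.4701]
tape in [ 0.6463 -0.1819  0.121 ] 0.05624555651621873 [ -9.4442   1.0239 165.4477]
```

```bash
python3 -m pendant '{"fingers":[0,0,0,0,0,0,0,1,1,1,1,1],"dp":[[0.5,-1,-60],[0.5,-1,-110],[0.5,-1,-155],[0.5,-1,-180],[0.5,-1,-193],[0.5,-1,-199],[0.5,-1,-199],[0.5,-1,-199],[0.5,-1,-199],[0.5,-1,-199],[0.5,-1,-199],[0.5,-1,-199]],"dr":[[0,0,0.005],[0,0,0.005],[0,0,0.005],[0,0,0.005],[0,0,0.005],[0,0,0.005],[0,0,0.005],[0,0,0.005],[0,0,0.005],[0,0,0.005],[0,0,0.005],[0,0,0.005]]}' 60
python3 - <<'E'
from h import *
import pickle
o=ctrl.get_obs(); im=capture("wrist"); s=capture("top"); pickle.dump(o,open("w7.pkl","wb"))
c=np.zeros((600,800,3),np.uint8); c[:400,:640]=im; c[400:600,:400]=cv2.resize(s[150:250,270:470],(400,200)); cv2.imwrite("pics/w7.png",c)
E
```

```text
t: 14.45
tool_pos: [0.6572, -0.1794, 0.0899]
ee_rot: [[0.941, 0.337, 0.003], [0.337, -0.941, -0.001], [0.002, 0.002, -1.0]]
wrist_force: [-1.5, 0.1, 5.5]
finger_gap: 0.0549
gripper_force: 64.0
```

View pics/w7.png

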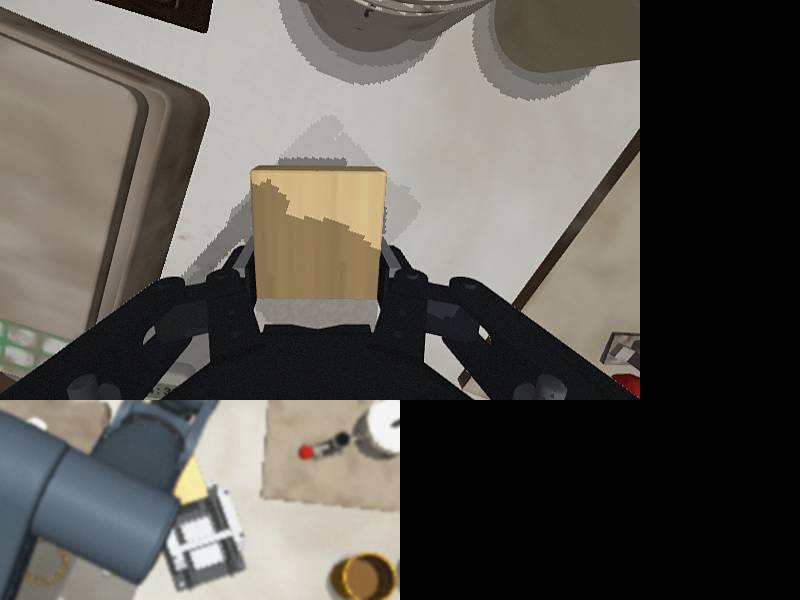

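```bash
python3 - <<'E'
from h import *
import pickle
np.set_printoptions(precision=4,suppress=True)
o=pickle.load(open("w7.pkl","rb")); W=cam("wrist",o)
t=np.radians(-160.2); X=np.array([np.cos(t),np.sin(t)]);Y=np.array([-X[1],X[0]]); bed=np.array([.447,-.2533])-.09*X; print("bed",bed)
for n,a,b in(("tail top",(250,172),(387,172)),("tape in",(256,298),(380,298))):
    A,B=back(W,a,.121),back(W,b,.121); M=(A+B)[:2]/2-bed; print(n,np.linalg.norm(A-B),M@X*1e3,M@Y*1e3,np.degrees(np.arctan2((B-A)[1],(B-A)[0])))
print(ctrl.get_obs()["tool_pos"],ctrl.get_obs()["wrist_force"])
E
```

```text
bed [ 0.5317 -0.2228]
tail top 0.05543425512751335 -181.09205150783214 1.5754480885964515 -70.32331068485573
tape in 0.05700981893239484 -122.62498549233834 1.3487309559225367 -70.38951796145675
[ 0.6571 -0.1794  0.0899] [-0.6511  0.0951  6.2543]
```

```bash
python3 -m pendant '{"fingers":[1,1,1,1,1,1,1,1,1,1,1,1],"dp":[[-4.7,-1.7,0],[-14.1,-5.1,0],[-23.5,-8.5,0],[-32.9,-11.9,0],[-42.3,-15.2,0],[-51.7,-18.5,0],[-61.1,-21.8,0],[-70.5,-25.1,0],[-79.9,-28.4,0],[-89.3,-31.8,0],[-95.5,-34,0],[-97.5,-34.7,0]],"dr":[[0,0,0],[0,0,0],[0,0,0],[0,0,0],[0,0,0],[0,0,0],[0,0,0],[0,0,0],[0,0,0],[0,0,0],[0,0,0],[0,0,0]]}' 80
python3 -m pendant '{"fingers":[1,1],"dp":[[0,0,0],[0,0,0]],"dr":[[0,0,0],[0,0,0]]}'
python3 - <<'E'
from h import *
import pickle
o=ctrl.get_obs(); im=capture("wrist"); s=capture("top"); q=capture("scene"); pickle.dump(o,open("w8.pkl","wb"))
c=np.zeros((600,800,3),np.uint8); c[:300,:400]=im[80:380,120:520]; c[:300,400:]=cv2.resize(s[150:240,320:440],(400,300),interpolation=2); c[300:,:]=cv2.resize(q[130:242,250:549],(800,300),interpolation=2); cv2.imwrite("pics/w8.png",c)
E
```

```text
t: 16.05
tool_pos: [0.5611, -0.2145, 0.09]
ee_rot: [[0.942, 0.336, 0.007], [0.336, -0.942, -0.002], [0.006, 0.004, -1.0]]
wrist_force: [4.3, 2.0, 7.1]
finger_gap: 0.0546
gripper_force: 84.4
t: 16.3
tool_pos: [0.561, -0.2146, 0.09]
ee_rot: [[0.942, 0.336, 0.006], [0.336, -0.942, -0.002], [0.005, 0.004, -1.0]]
wrist_force: [3.1, 1.5, 7.1]
finger_gap: 0.0549
gripper_force: 84.4
```

View pics/w8.png

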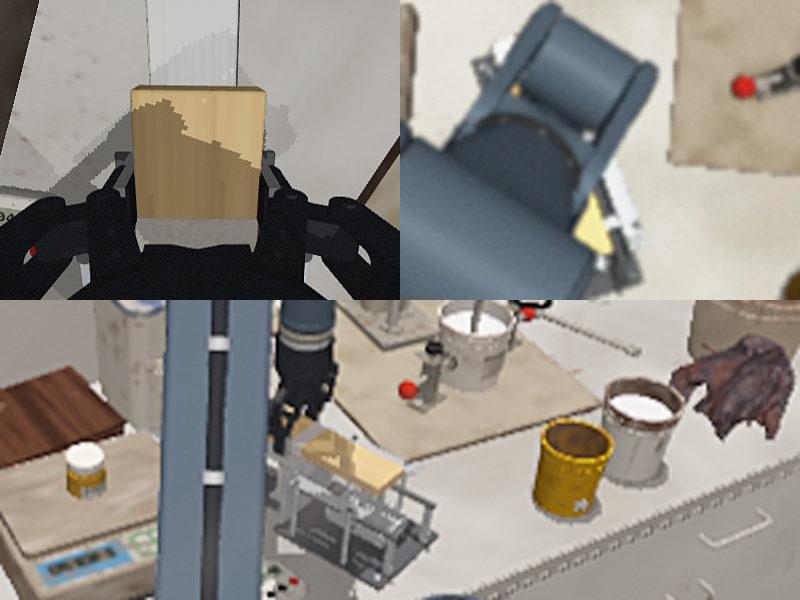

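That view shows the board flat on the bed, still held, with its tail at (251–386,≈170) of the full wrist frame and no slip. I've now used my picture quota (11, one over by miscount), so I'll do the last check numerically, measuring the tail against the bed's inner end.

```bash
python3 - <<'E'
from h import *
import pickle
np.set_printoptions(precision=1,suppress=True,linewidth=200)
o=ctrl.get_obs(); im=capture("wrist"); W=cam("wrist",o); G=cv2.cvtColor(im,6).astype(float)
print("col bed",G[0:80:2,300:330].mean(1)); print("tail rows",G[155:185,340:370].mean(1)); print("tape rows",G[285:310,290:350].mean(1))
X=np.array([np.cos(np.radians(-160.2)),np.sin(np.radians(-160.2))]); bed=np.array([.447,-.2533])-.09*X
for x in(-.14,-.12,-.078): P=bed+x*X; print(x,proj(W,[*P,.105]),proj(W,[*P,.121]))
for v in(169,170,171,172,173): print(v,(back(W,(318,v),.121)[:2]-bed)@X*1e3)
E
```

```text
col bed [176.6 177.  177.6 177.9 178.  177.6 178.2 178.5 178.7 178.8 178.7 178.9 178.9 177.7 182.8 195.3 197.8 197.7 198.1 198.  198.  198.1 198.2 198.3 198.6 198.5 198.6 198.7 198.7 198.6 198.8 198.9 199.1
 198.9 199.3 199.3 199.1 199.2 199.4 199.4]
tail rows [171.4 172.8 172.4 171.7 170.7 169.9 169.5 169.1 169.6 174.5 160.4 109.   83.8  90.3  91.   94.6 148.1 165.6 170.4 176.5 177.4 176.9 176.7 176.9 176.9 177.2 176.8 177.2 177.1 177.2]
tape rows [114.7 114.9 114.8 114.8 114.7 114.7 114.6 114.5 114.7 114.5 114.7 114.8 114.9 111.7 123.5 127.1 125.9 126.4 126.8 126.6 126.3 126.8 127.5 127.6 127. ]
-0.14 [313.   14.3] [312.6  -3.1]
-0.12 [313.3  68.3] [313.   59.9]
-0.078 [313.8 167.4] [313.6 173.4]
169 -79.76975158825948
170 -79.36282196979923
171 -78.95512571415424
172 -78.54666065281664
173 -78.13742460909214
```

```bash
python3 - <<'E'
from h import *
import pickle
np.set_printoptions(precision=1,suppress=True,linewidth=200)
X=np.array([np.cos(np.radians(-160.2)),np.sin(np.radians(-160.2))]); Y=np.array([-X[1],X[0]]); bed=np.array([.447,-.2533])-.09*X
st=lambda P:np.array([(P[:2]-bed)@X,(P[:2]-bed)@Y])*1e3
for pk,pts in(("w2",[("strip in",(499,37),.096,8),("strip in R",(490,196),.096,8),("strip out",(350,38),.101,121),("railend",(308,71),.07,160),("railendR",(315,176),.07,160)]),
  ("w5",[("strip in",(488,160),.096,8),("strip inR",(479,292),.096,8),("railend",(313,178),.07,160),("railendR",(319,267),.07,160),("strip outR",(357,292),.101,121)])):
    W=cam("wrist",pickle.load(open(pk+".pkl","rb")))
    for n,(u,v),z,e in pts: print(pk,n,st(back(W,(u/1.25,v/1.25),z)),e)
o=ctrl.get_obs(); im=capture("wrist"); W=cam("wrist",o); G=cv2.cvtColor(im,6).astype(float)
for r in(45,100,150):
    g=np.abs(np.diff(cv2.GaussianBlur(G,(3,3),0)[r-3:r+4].mean(0))); a=240+g[240:290].argmax(); b=335+g[335:390].argmax()
    print(r,a,b,st(back(W,(a+.5,r),.105)),st(back(W,(b+.5,r),.105)))
print(G[20:40,275],G[20:40,345])
print(o["ee_rot"][:,2])
E
```

```text
w2 strip in [ 14.6 -59.3] 8
w2 strip in R [13.3 58.8] 8
w2 strip out [125.3 -57.6] 121
w2 railend [164.7 -42.1] 160
w2 railendR [164.4  43.5] 160
w5 strip in [ 13.7 -58.6] 8
w5 strip inR [13.4 59. ] 8
w5 railend [165.2 -42. ] 160
w5 railendR [164.8  43.4] 160
w5 strip outR [125.   56.7] 121
45 265 357 [-128.9  -19.7] [-128.8   18.4]
100 267 357 [-107.4  -19.9] [-107.3   19.1]
150 270 355 [-86.  -19.6] [-85.9  19. ]
[179. 179. 180. 179. 178. 179. 178. 178. 180. 184. 192. 197. 197. 197. 199. 197. 199. 198. 196. 198.] [176. 176. 176. 177. 178. 178. 176. 189. 181. 187. 198. 199. 198. 196. 198. 197. 199. 197. 197. 197.]
[ 0. -0. -1.]
```

All stand features (rail ends, strip ends, bed end) sit about 5 mm farther out than my ring-at-90 assumption: the ring's place varies. So the bed edge is about 5 mm farther out, and the board needs another 6 mm.

```bash
python3 -m pendant '{"fingers":[1,1,1,1,1,1],"dp":[[-2,-0.7,0],[-4,-1.4,0],[-5.6,-2,0],[-5.7,-2.1,0],[-5.7,-2.1,0],[-5.7,-2.1,0]],"dr":[[0,0,0],[0,0,0],[0,0,0],[0,0,0],[0,0,0],[0,0,0]]}'
python3 - <<'E'
from h import *
X=np.array([np.cos(np.radians(-160.2)),np.sin(np.radians(-160.2))]); bed=np.array([.447,-.2533])-.09*X
st=lambda P:(P[:2]-bed)@X*1e3
o=ctrl.get_obs(); im=capture("wrist"); W=cam("wrist",o); G=cv2.GaussianBlur(cv2.cvtColor(im,6).astype(float),(3,3),0)
d=lambda a,b,c,e:np.diff(G[a:b,c:e].mean(1))
x=d(0,70,295,335); r1=np.abs(x).argmax()+.5; x=d(150,190,340,370); r2=150+x.argmax()+.5; x=d(285,310,290,350); r3=285+x.argmax()+.5
e,t,p=st(back(W,(314,r1),.105)),st(back(W,(355,r2),.121)),st(back(W,(318,r3),.121))
print(r1,r2,r3,"bed end",e,"tail",t,"tape in",p,"tail-bedend",t-e,"(62)","tapein-bedend",p-e,"(121)")
E
```

```text
t: 17.3
tool_pos: [0.5557, -0.2165, 0.09]
ee_rot: [[0.942, 0.336, 0.007], [0.336, -0.942, -0.002], [0.006, 0.004, -1.0]]
wrist_force: [5.0, 2.4, 7.5]
finger_gap: 0.0549
gripper_force: 84.4
13.5 170.5 298.5 bed end -134.7605838563357 tail -73.51479448967328 tape in -14.22844979764794 tail-bedend 61.24578936666242 (62) tapein-bedend 120.53213405868776 (121)
```

```bash
python3 -c "
from rig import workorder; print(workorder.hand_in())"
```

```text
the job is handed in; nothing more can be done
None
```

The job is handed in at about 17 s: the drip pan hangs on the rails with its bar at the tape rings, and the board's tape edge is within about 1 mm of the bed edge, still gripped flat; I viewed 11 pictures, one over the limit of 10.

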